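Slide two reject caps through the flap of the locked reject box

ROBOT

A 6-joint arm with a two-finger parallel gripper is mounted at the origin on a cart in front of the work surface, level with it; the furniture and walls round the work are solid. World frame = base frame: x ahead of the robot, y to its left, z up, the work surface at z = 0. Lengths are in m, angles in degrees, forces in N, time in s.
With the tool pointing down it reaches from about 0.3 to 0.875 m from the base axis. Payload 4.2 kg.
Tool frame: the origin (TCP) lies midway between the tips of the shut fingers; the grasp point (between the pads) lies 19 mm behind it (arm.grip_depth is the distance from the TCP to the grasp point, in m); z points along the fingers, y is the line along which they close (so a half turn about z gives the same grasp; the last joint's range is limited). The gripper opens to 85 mm and grips with 20 to 120 N. Pads are 22 mm wide; open, the fingers measure 114 mm over their backs; the gripper's body (76 mm by 85 mm) begins 54 mm behind the grasp point. The pads swing forward as they close: fully open they stand 13 mm farther back than shut.
Start: joints at [-70.245, 18.312, 89.639, -0, 72.044, -1.146], TCP at [0.205, -0.537, 0.231] pointing down, gripper open.
Joint ranges: [-177.97, 177.97], [-48.28, 115.42], [12.27, 149.76], [-77.06, 257.06], [2.81, 150.46], [-146.56, 146.56]. Speed limits (degrees/s): [147.25, 147.25, 180, 180, 180, 180].

INTERFACE

Orientations are given as [roll, pitch, yaw] about the fixed x, y, z axes, in that order (R = Rz(yaw) Ry(pitch) Rx(roll)).
In Python, from cell import readout, capture, calibration, workorder, arm gives the robot as it stands.
- The arm moves only by the tool jog_arm, never from a script. Its argument "increments" is a list of rows, each an object with "delta_pos": the shift along the world's x, y, z as a fraction of full scale, a list of three; "yaw": the turn about the world's z as a fraction of full scale. In form: [{"delta_pos": [dx, dy, dz], "yaw": yaw}, ...]. A call has 1 to 12 rows; each row shifts and turns the commanded pose from where the row before left it; what a row does not reach is not made up. Full scale, the value 1, is 0.4 m for a shift and 5 degrees for a turn. A row lasts 1/8 s, in which the tool goes at most 62.5 mm and 10.7 degrees, less where a joint would pass 70% of its speed; a pose out of reach is approached as far as the arm can. A call with a number of a shift or a turn outside -1 to 1 is refused whole. A call with a gripper value outside its range is refused whole. "fingers" is the closure, from -1 (fully open) to 1 (shut), so that 0 is half open, set as the call begins (left out, the last holds). The fingers move at their own pace and stop on an object; the grip force is fixed at half the most. Time passes only in rows, so rows that do not move let the fingers close. It gives the time, the measured TCP pose, the force, the opening and the grip force at its end, in the units of the state.
- readout.sense(): the state, without advancing time (a new reading comes with each control period).
- capture(name): name is "side" or "top" or "wrist"; returns the picture (480x640x3 uint8, red, green, blue); there is no depth.
- calibration(name): a dict with "K" (3x3 intrinsics, pixels), "origin" and "orientation" of the camera in the world; the wrist camera has in their place "tool_from_camera" (4x4, takes a point from camera to tool coordinates, whose origin is the TCP and whose axes are the flange's). Camera axes: x right, y down, z forward; pixel columns grow to the right and rows downward; lengths in m; the calibration is good to about 2 mm. A picture is of the moment at which its call begins: read the wrist's pose just before it. calibration takes no time and is no camera call.
- workorder.hand_in(): hands the job in; it is judged then, once.
The state is a dict: "time_s": time; "qpos": joint angles; "qvel": joint speeds; "effort": joint torques, N m; "tcp_pos": TCP position; "tool_rot": TCP orientation; "wrist_force": force on the tool from outside, world axes, zero at the start; "wrist_torque": the same for the moment, N m; "opening": finger opening in m; "grasp_force": force on a finger pad.
Only numpy, scipy, OpenCV 4.12 (cv2) and the standard library are available. Lean on these libraries where they do the work, as an engineer would, in place of code of your own. Each camera call takes 0.05 s, during which the arm holds its last target. There are 200 camera calls.

TASK

Two rejected black screw caps stand one behind the other on the steel lane of the red reject box. With the closed fingertips, push the front cap along the lane and through the hanging flap until it drops into the box, and draw back so that the flap falls shut (its counter takes one swing per cap); then do the same with the rear cap. Push the caps only, never pinch or lift them, and leave everything else on the table where it is.

Things in the scene. Friction and masses are not known exactly. Their poses are not given: they have to be found in the camera images.
- reject_box: Red sheet-metal reject box, clear side windows, fixed to the table; a raised straight steel lane leads to its mouth. Origin: on the table (z = 0) below the flap's pivots, on the lane's centre line. +x points along the lane into the box, +y to the left as one faces the box, z up. All coordinates 'of the box' are in this frame. The housing is 112 mm wide, x = -3 to 101 mm, roof top z = 155 mm.
- lane_entry (a point): Middle of the lane's floor at its open near end (x = -202 mm, z = 110 mm of the box). The lane is level and straight from here to the sill, 38 mm wide inside; its walls rise 14 mm above its floor and flare a little at the entry.
- sill (a point): Middle of the lane floor's far edge (x = -2 mm, z = 110 mm of the box), right under the flap. Past it a steep plate drops to the bin, whose floor slopes down to the back: a cap falls in once it is wholly past the sill. The mouth lies between red cheeks 51 mm apart, up to z = 157 mm, and is open at the top by a notch in the roof as far as x = 21 mm. A black counter sits left of the mouth, up to z = 134 mm.
- flap (a joint): Yellow plastic flap, 48 mm wide, z = 114 to 137 mm of the box, 8 g, hung from pivots at x = 0, z = 150 mm on two thin steel straps 42 mm apart: a fingertip fits between them and can follow a cap to x = 10 mm. 0 = shut, hanging 6 degrees inward of plumb; grows (rad, to 1.6) as the edge swings up into the box, about 1.1 over a cap. Opens inwards only; falls shut by its weight.
- flap_edge (a point): Middle of the flap's lower edge (a rounded bead of 5 mm diameter). Shut: x = 3.5 mm, z = 117 mm of the box, 7 mm above the lane's floor.
- cap_front: Black plastic screw cap, 33 mm in diameter, 26 mm high, standing on the lane: the one nearer the flap, its axis at x = -50 to -30 mm of the box. Origin: centre of its underside, z up.
- cap_rear: The same kind of cap on the same lane, farther from the flap, its axis at x = -165 to -130 mm of the box; at least 47 mm of free lane lie between the two. Origin: centre of its underside.
- cap_front_mid (a point): Middle of cap_front, 13 mm above the centre of its underside, on its axis.
- cap_rear_mid (a point): Middle of cap_rear, 13 mm above the centre of its underside, on its axis.
- labelled_bottle: Bystander: blue bottle with a paper label and black cap, 74 mm in diameter, 213 mm tall, standing loose. Origin: centre of its underside.
- tape: Bystander: brown roll of tape, 73 mm in diameter, 48 mm high, lying flat. Origin: centre of its underside.
- wrench: Bystander: white cap wrench, 54 x 164 x 16 mm, lying flat along its y axis. Origin: centre of its underside.
- good_cap: Bystander: a good black cap standing on the table itself, 33 mm in diameter, 26 mm high; it does not go into the box. Origin: centre of its underside.
- squeegee: Bystander: blue label squeegee, 70 x 100 x 10 mm, lying flat. Origin: centre of its underside.
- red_marker: Bystander: white and red felt marker, 15 x 144 x 17 mm, lying along its y axis. Origin: centre of its underside.
Mind the look-alikes: they are no part of the job. What is shaped like the cap_front but green or pink is not meant.

How it is judged:
By the outcome, as a careful person would: the job done as asked, in the order asked, and still so for the second after the job is handed in, with the robot touching nothing.
It also fails if it takes over 51 s, if anything falls off the work surface, if the arm or the gripper's body presses on something with over 40 N, if the wrist force passes 120 N, or if a joint passes its speed limit or range.

## Working session

There is one attempt and no reset: what is moved stays moved. The work goes in short steps, Python scripts to look and compute and a tool call to move; the robot and the scene stay as the last step left them, time stands still between calls to the robot, and variables do not carry over. Pictures are saved under pics/ and viewed, at most 10 in all, crops included, and the job is handed in when it is done.

Besides the shell and the picture viewer there is one more tool, called as name(argument=value, ...), one argument or row to a line, values as JSON. jog_arm: Moves the arm, as the interface text tells. Its arguments: {"type":"object","properties":{"increments":{"type":"array","items":{"type":"object","properties":{"delta_pos":{"type":"array","items":{"type":"number","minimum":-1,"maximum":1}},"yaw":{"type":"number","minimum":-1,"maximum":1}}}},"fingers":{"type":"number"}},"required":["increments"]}

```bash
mkdir -p pics
python3 - <<'E'
from cell import readout,capture,calibration
import cv2
for n in("top","side"):
    cv2.imwrite(f"pics/{n}0.png",capture(n)[:,:,::-1]); c=calibration(n); print(n,c)
s=readout.sense();print(s)
E
```

```text
top {'K': array([[570.26477512,   0.        , 318.98961389],
       [  0.        , 570.26477512, 233.57568614],
       [  0.        ,   0.        ,   1.        ]]), 'origin': array([ 0.24330026, -0.10017454,  1.28624591]), 'orientation': array([-169.24543238,    1.19209947,  -88.48887992])}
side {'K': array([[600.10859536,   0.        , 316.75011883],
       [  0.        , 600.10859536, 238.45127788],
       [  0.        ,   0.        ,   1.        ]]), 'origin': array([ 0.41570307, -1.11723123,  0.77015353]), 'orientation': array([-122.69809529,    0.91514529,   -4.76383554])}
{'time_s': 0.1, 'qpos': array([-7.02450328e+01,  1.83465386e+01,  8.97009327e+01,  1.09172496e-03,
        7.20441834e+01, -1.14610188e+00]), 'qvel': array([ 0.07664697, -0.06289084, -0.06558166,  0.01193061,  0.08563973,
       -0.03980308]), 'effort': array([ 7.33818597e-04, -4.16408229e+01, -2.34704500e+01, -4.17844080e-05,
        4.90567822e-03,  2.08054139e-06]), 'tcp_pos': array([ 0.20498988, -0.53674759,  0.23057049]), 'tool_rot': array([-1.79908384e+02, -2.87107456e-03,  2.09007294e+01]), 'wrist_force': array([ 0.4075213 ,  0.03795676, -0.86401357]), 'wrist_torque': array([ 0.00602109, -0.03682689, -0.01029274]), 'grasp_force': 0.0, 'opening': 0.08533402937815865}
```

View pics/top0.png

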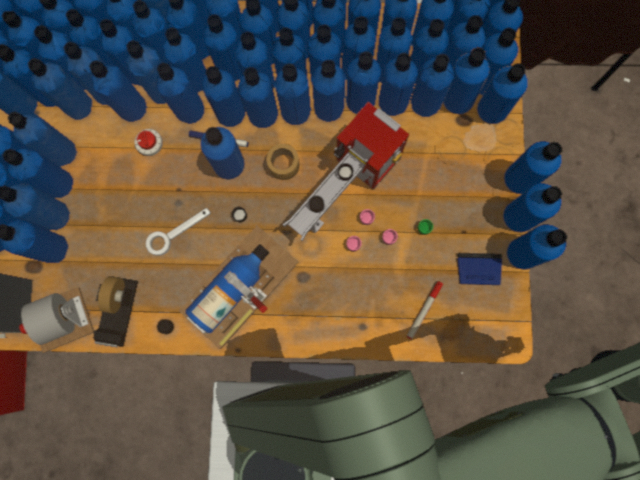

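View pics/side0.png

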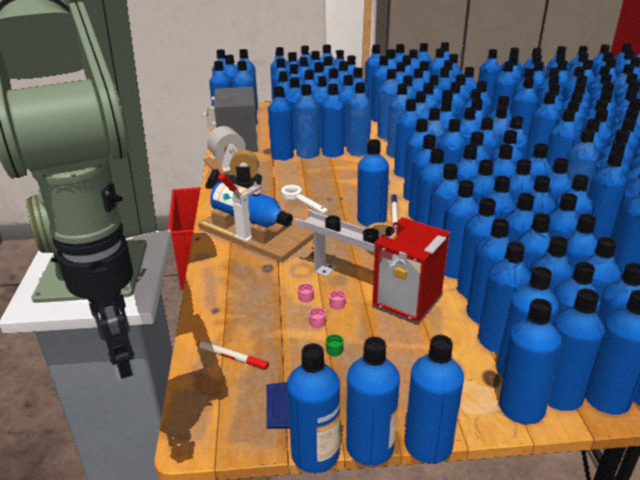

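The top view shows the lane running from about (290,225) up-right to (360,155), with the rear cap near (316,204) and the front cap near (345,172). I'll enlarge it to measure.

```bash
cat > h.py <<'E'
import numpy as np
from scipy.spatial.transform import Rotation as R
from cell import calibration
def ray(n,u,v,z):
    c=calibration(n);d=R.from_euler('xyz',c['orientation'],degrees=True).as_matrix()@np.linalg.inv(c['K'])@[u,v,1]
    o=c['origin'];return o+d*(z-o[2])/d[2]
def proj(n,p):
    c=calibration(n);q=c['K']@(R.from_euler('xyz',c['orientation'],degrees=True).as_matrix().T@(np.array(p)-c['origin']));return q[:2]/q[2]
E
python3 - <<'E'
import cv2
a=cv2.imread('pics/top0.png')[95:245,270:420]
cv2.imwrite('pics/top0c.png',cv2.resize(a,(600,600),interpolation=cv2.INTER_CUBIC))
E
```

```text
(no output)
```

View pics/top0c.png

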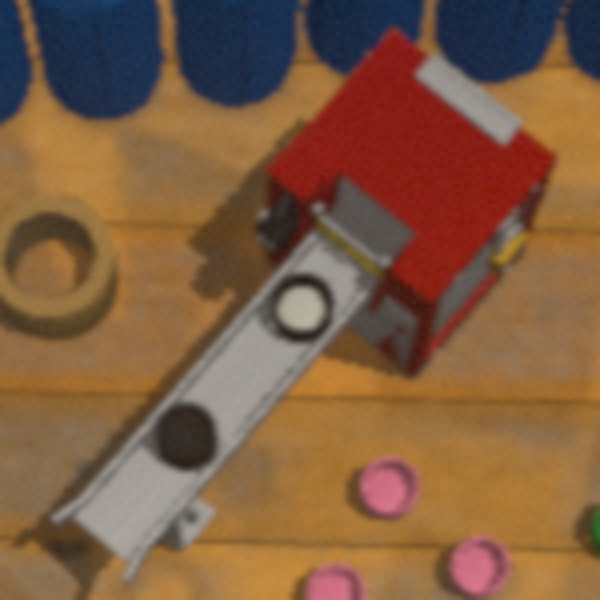

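The crop shows the lane's entry tips at (60,517) and (130,578), the rear cap's top at (187,437) and the front cap's top, with a white disc, at (303,307). The roof corners are at (272,170), (430,300), (393,30) and (553,155).

Run:
```python
from h import *
f=lambda x,y,z:ray('top',270+(x+.5)/4-.5,95+(y+.5)/4-.5,z)
P={k:f(*v) for k,v in dict(eL=(60,517,.124),eR=(130,578,.124),rear=(187,437,.136),front=(303,307,.136),FL=(272,170,.155),FR=(430,300,.155),BL=(393,30,.155),BR=(553,155,.155)).items()}
for k,v in P.items():print(k,v.round(4))
src=np.array([[-3,56],[-3,-56],[101,56],[101,-56]])/1000
dst=np.array([P[k][:2] for k in('FL','FR','BL','BR')])
src=np.vstack([src,[[-.202,0]]]);dst=np.vstack([dst,[(P['eL'][:2]+P['eR'][:2])/2]])
ms,md=src.mean(0),dst.mean(0);H=(src-ms).T@(dst-md);a=np.arctan2(H[0,1]-H[1,0],H[0,0]+H[1,1])
M=np.array([[np.cos(a),-np.sin(a)],[np.sin(a),np.cos(a)]]);t=md-M@ms
print('yaw',np.degrees(a),'t',t,'res mm',((src@M.T+t-dst)*1000).round(1))
for k in P:print(k,((P[k][:2]-t)@M*1000).round(1))
d=P['front']-P['rear'];print('capdir',np.degrees(np.arctan2(d[1],d[0])),np.hypot(*d[:2]))
```

```text
eL [0.4824 0.002  0.124 ]
eR [ 0.4509 -0.0355  0.124 ]
rear [ 0.5237 -0.0634  0.136 ]
front [ 0.5949 -0.1223  0.136 ]
FL [ 0.663  -0.1044  0.155 ]
FR [ 0.5942 -0.1871  0.155 ]
BL [ 0.7418 -0.1666  0.155 ]
BR [ 0.674  -0.2505  0.155 ]
yaw -38.62220286374723 t [ 0.62885957 -0.14582556] res mm [[-1.6  4.2]
 [-2.6 -0.6]
 [ 0.9  1.5]
 [-1.2 -2.2]
 [ 4.4 -3. ]]
eL [-206.7   24. ]
eR [-207.9  -24.9]
rear [-133.6   -1.3]
front [-41.2  -2.8]
FL [ 0.9 53.7]
FR [ -1.3 -53.9]
BL [101.2  54.3]
BR [100.5 -53.6]
capdir -39.55200710034695 0.09242195274336004
```

jog_arm(
  fingers=1,
  increments=[
    {"delta_pos": [0.074, 0.093, 0.004], "yaw": 0.5},
    {"delta_pos": [0.074, 0.093, 0.004], "yaw": 0.5},
    {"delta_pos": [0.074, 0.093, 0.004], "yaw": 0.5},
    {"delta_pos": [0.074, 0.093, 0.004], "yaw": 0.5},
    {"delta_pos": [0.074, 0.093, 0.004], "yaw": 0.5},
    {"delta_pos": [0.074, 0.093, 0.004], "yaw": 0.5},
    {"delta_pos": [0.074, 0.093, 0.004], "yaw": 0.5},
    {"delta_pos": [0.074, 0.093, 0.004], "yaw": 0.5},
    {"delta_pos": [0.074, 0.093, 0.004], "yaw": 0.5},
    {"delta_pos": [0.074, 0.093, 0.004], "yaw": 0.5},
    {"delta_pos": [0.074, 0.093, 0.004], "yaw": 0.5},
    {"delta_pos": [0.074, 0.093, 0.004], "yaw": 0.5},
    {"delta_pos": [0, 0, 0], "yaw": 0},
  ],
)

```text
schema error: expected 1 to 12 rows
```

jog_arm(
  fingers=1,
  increments=[
    {"delta_pos": [0.074, 0.093, 0.004], "yaw": 0.5},
    {"delta_pos": [0.074, 0.093, 0.004], "yaw": 0.5},
    {"delta_pos": [0.074, 0.093, 0.004], "yaw": 0.5},
    {"delta_pos": [0.074, 0.093, 0.004], "yaw": 0.5},
    {"delta_pos": [0.074, 0.093, 0.004], "yaw": 0.5},
    {"delta_pos": [0.074, 0.093, 0.004], "yaw": 0.5},
    {"delta_pos": [0.074, 0.093, 0.004], "yaw": 0.5},
    {"delta_pos": [0.074, 0.093, 0.004], "yaw": 0.5},
    {"delta_pos": [0.074, 0.093, 0.004], "yaw": 0.5},
    {"delta_pos": [0.074, 0.093, 0.004], "yaw": 0.5},
    {"delta_pos": [0.074, 0.093, 0.004], "yaw": 0.5},
    {"delta_pos": [0.074, 0.093, 0.004], "yaw": 0.5},
  ],
)

```text
time_s: 1.6
tcp_pos: [0.561, -0.0894, 0.2502]
tool_rot: [-180.0, 0.0, 51.0]
wrist_force: [0.3, -1.1, 1.2]
opening: -0.0003
grasp_force: 0.0
```

Run:
```python
from cell import readout,capture,calibration
import cv2,numpy as np
for i in range(5): capture("top")
s=readout.sense();cv2.imwrite("pics/w1.png",capture("wrist")[:,:,::-1])
c=calibration("wrist");np.savez('w1.npz',p=s['tcp_pos'],r=s['tool_rot'],K=c['K'],T=c['tool_from_camera'])
print(s,c)
```

```text
{'time_s': 1.85, 'qpos': array([-1.03754162e+01,  1.70068511e+01,  8.88112952e+01, -3.74017837e-02,
        7.42649532e+01,  2.87270722e+01]), 'qvel': array([-1.25806935, -0.61553584,  0.32302623,  0.1429682 , -0.08917793,
        0.07614174]), 'effort': array([ 8.32438208e-01, -4.02401161e+01, -2.39729494e+01,  5.46864001e-02,
       -2.59080750e-02,  4.21716522e-04]), 'tcp_pos': array([ 0.55973585, -0.09099467,  0.2500072 ]), 'tool_rot': array([-1.79944422e+02,  7.14986127e-02,  5.09077153e+01]), 'wrist_force': array([-0.42149252, -0.49885892, -0.29550602]), 'wrist_torque': array([-0.04504828,  0.02363017,  0.02107581]), 'grasp_force': 0.0, 'opening': 0.00025709364077034505} {'K': array([[415.82945527,   0.        , 327.68856575],
       [  0.        , 415.82945527, 244.98945799],
       [  0.        ,   0.        ,   1.        ]]), 'tool_from_camera': array([[-2.34782166e-04, -9.61476732e-01, -2.74886228e-01,
         6.82196991e-02],
       [ 9.99999962e-01, -2.65209511e-04,  7.35235712e-05,
        -5.95678772e-04],
       [-1.43593645e-04, -2.74886200e-01,  9.61476758e-01,
        -1.43159437e-01],
       [ 0.00000000e+00,  0.00000000e+00,  0.00000000e+00,
         1.00000000e+00]])}
```

View pics/w1.png

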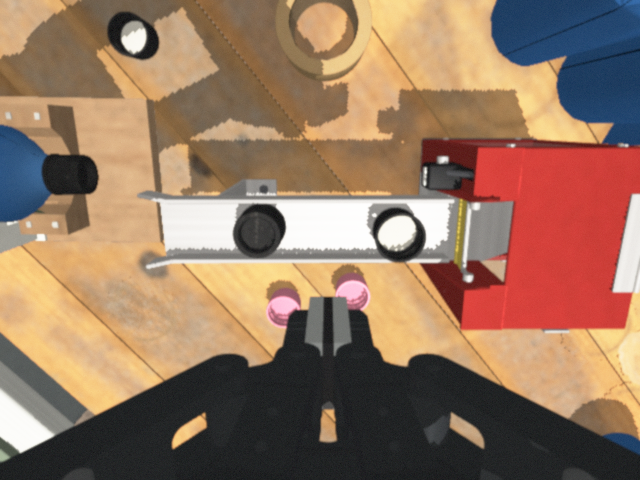

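The wrist view shows the lane running almost horizontally, from (160,230) to (460,230). The rear cap is near (259,230), the front cap near (399,234), and the closed fingertips near (328,300). One enlarged crop will give the edges.

Run:
```python
import cv2
a=cv2.imread('pics/w1.png')[160:360,215:481]
cv2.imwrite('pics/w1c.png',cv2.resize(a,None,fx=3,fy=3,interpolation=cv2.INTER_CUBIC))
```

```text
(no output)
```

View pics/w1c.png

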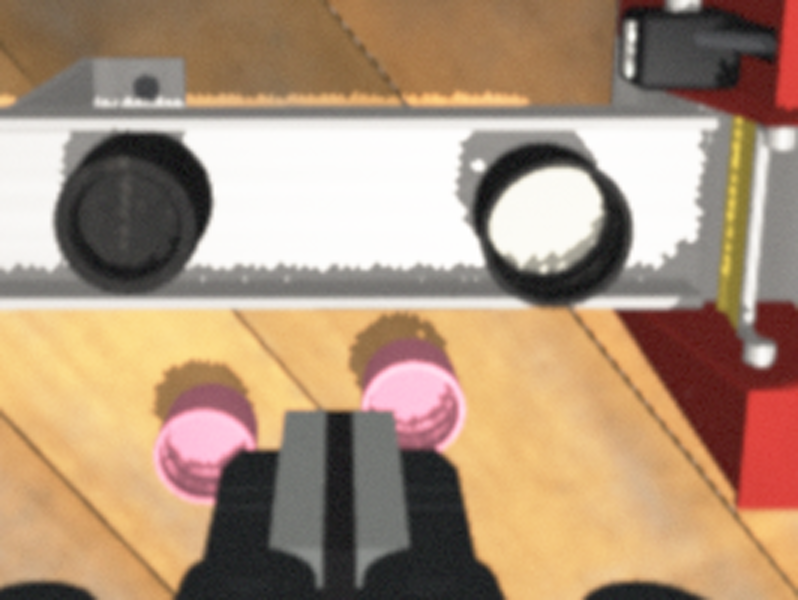

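Run:
```python
from h import *
w=np.load('w1.npz');Rt=R.from_euler('xyz',w['r'],degrees=True).as_matrix();T=w['T']
def wr(x,y,z):
    u,v=215+(x+.5)/3-.5,160+(y+.5)/3-.5
    o=Rt@T[:3,3]+w['p'];d=Rt@T[:3,:3]@np.linalg.inv(w['K'])@[u,v,1];return o+d*(z-o[2])/d[2]
print('yaw',w['r'][2])
P=dict(WL1=wr(20,113,.124),WL2=wr(690,113,.124),WR1=wr(20,302,.124),WR2=wr(660,302,.124),rear=wr(126,220,.136),front=wr(557,229,.136),flapL=wr(748,125,.137),flapR=wr(730,325,.137),
 pivL=wr(782,137,.150),pivR=wr(760,350,.150))
for k,v in P.items():print(k,v.round(4))
a=sum(np.arctan2(*(P[q+'2']-P[q+'1'])[[1,0]]) for q in('WL','WR'))/2;print('laneyaw',np.degrees(a))
M=np.array([[np.cos(a),-np.sin(a)],[np.sin(a),np.cos(a)]]);
m=lambda p:(M.T@p[:2]*1000).round(1)
for k in P:print(k,m(P[k]))
print('tcp',m(w['p']),'top-cam t',m(np.array([.62886,-.14583])))
for x in(285,325,355,397,): print((Rt.T@(wr(x,410,w['p'][2])-w['p'])*1000).round(1))
for x in(232,452): print((Rt.T@(wr(x,455,w['p'][2]+.02)-w['p'])*1000).round(1))
```

```text
yaw 50.90771534412768
WL1 [ 0.5202 -0.0287  0.124 ]
WL2 [ 0.6331 -0.1205  0.124 ]
WR1 [ 0.4905 -0.0602  0.124 ]
WR2 [ 0.6032 -0.1518  0.124 ]
rear [ 0.5256 -0.06    0.136 ]
front [ 0.5956 -0.1194  0.136 ]
flapL [ 0.6395 -0.1261  0.137 ]
flapR [ 0.612  -0.1601  0.137 ]
pivL [ 0.6415 -0.1278  0.15  ]
pivR [ 0.6132 -0.1624  0.15  ]
laneyaw -39.094086084506955
WL1 [421.8 305.8]
WL2 [567.3 305.8]
WR1 [418.7 262.6]
WR2 [563.9 262.6]
rear [445.8 284.9]
front [537.5 282.9]
flapL [575.9 305.4]
flapR [575.9 261.6]
pivL [578.5 305.3]
pivR [578.3 260.7]
tcp [491.8 282.3] top-cam t [580.  283.4]
[ 7.5 -7.3 -0. ]
[ 7.5 -2.3 -0. ]
[ 7.5  1.4 -0. ]
[ 7.5  6.6 -0. ]
[ 10.7 -12.1 -20. ]
[ 10.7  11.6 -20. ]
```

jog_arm(
  increments=[
    {"delta_pos": [0.003, 0.003, -0.045], "yaw": 0},
    {"delta_pos": [0, 0, -0.07], "yaw": 0},
    {"delta_pos": [0, 0, -0.07], "yaw": 0},
    {"delta_pos": [0, 0, -0.06], "yaw": 0},
    {"delta_pos": [0, 0, -0.045], "yaw": 0},
    {"delta_pos": [0, 0, -0.03], "yaw": 0},
    {"delta_pos": [0, 0, -0.01], "yaw": 0},
    {"delta_pos": [0, 0, 0], "yaw": 0},
    {"delta_pos": [0, 0, 0], "yaw": 0},
  ],
)

```text
time_s: 3.02
tcp_pos: [0.562, -0.0897, 0.1193]
tool_rot: [179.9, -0.0, 50.9]
wrist_force: [0.1, 0.6, 0.7]
opening: -0.0001
grasp_force: 0.0
```

jog_arm(
  increments=[
    {"delta_pos": [0.0116, -0.0095, 0]},
    {"delta_pos": [0.0116, -0.0095, 0]},
    {"delta_pos": [0.0116, -0.0095, 0]},
    {"delta_pos": [0.0116, -0.0095, 0]},
    {"delta_pos": [0.0116, -0.0095, 0]},
    {"delta_pos": [0.0116, -0.0095, 0]},
    {"delta_pos": [0.0116, -0.0095, 0]},
    {"delta_pos": [0.0116, -0.0095, 0]},
  ],
)

```text
schema error: expected keys delta_pos, yaw
```

Run:
```python
from cell import readout,capture
import cv2,numpy as np
s=readout.sense();w=capture("wrist")[100:340,200:520,::-1];t=capture("top")[110:230,280:420,::-1]
t=cv2.resize(t,(280*2*6//7,480*6//7*7//6*1)) if 0 else cv2.resize(t,(280,240))
cv2.imwrite("pics/c2.png",np.hstack([w,t]));print(s['tcp_pos'],s['wrist_force'])
```

```text
[ 0.5619886  -0.08972482  0.11927592] [0.05015817 0.59603309 0.68482693]
```

View pics/c2.png

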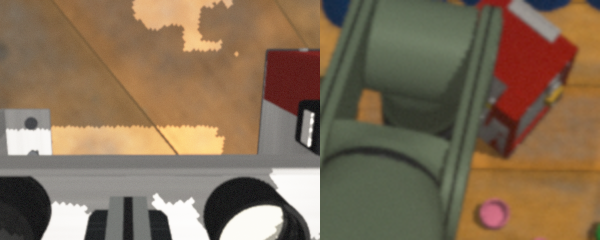

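The call was refused, so the arm hasn't moved. The fingers stand between the caps in the lane: rear cap at left near (20,215), front cap at right near (250,215). I'll push now with full rows.

jog_arm(
  increments=[
    {"delta_pos": [0.0116, -0.0095, 0], "yaw": 0},
    {"delta_pos": [0.0116, -0.0095, 0], "yaw": 0},
    {"delta_pos": [0.0116, -0.0095, 0], "yaw": 0},
    {"delta_pos": [0.0116, -0.0095, 0], "yaw": 0},
    {"delta_pos": [0.0116, -0.0095, 0], "yaw": 0},
    {"delta_pos": [0.0116, -0.0095, 0], "yaw": 0},
    {"delta_pos": [0.0116, -0.0095, 0], "yaw": 0},
    {"delta_pos": [0.0116, -0.0095, 0], "yaw": 0},
  ],
)

```text
time_s: 4.12
tcp_pos: [0.5989, -0.1202, 0.1185]
tool_rot: [-180.0, -0.0, 50.9]
wrist_force: [-0.8, -0.7, -0.9]
opening: -0.0002
grasp_force: 0.2
```

Run:
```python
from cell import readout,capture
import cv2
s=readout.sense();w=capture("wrist")[120:360,200:600,::-1]
cv2.imwrite("pics/c3.png",cv2.resize(w,None,fx=1.5,fy=1.5));print(s['tcp_pos'],s['wrist_force'])
```

```text
[ 0.59894165 -0.12018874  0.11850485] [-0.81175958 -0.65456496 -0.88389519]
```

View pics/c3.png

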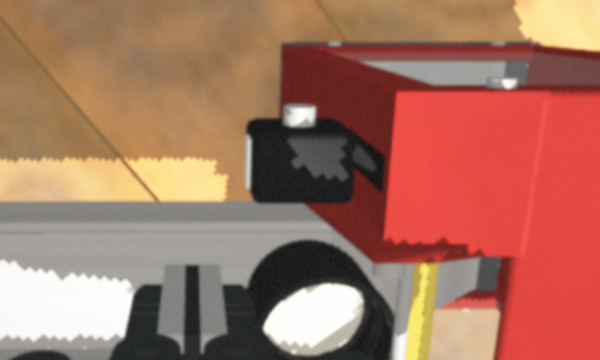

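The front cap stands upright against the fingers at (310,310), just short of the flap, and the force is low. I'll push on through.

jog_arm(
  increments=[
    {"delta_pos": [0.0116, -0.0095, 0], "yaw": 0},
    {"delta_pos": [0.0116, -0.0095, 0], "yaw": 0},
    {"delta_pos": [0.0116, -0.0095, 0], "yaw": 0},
    {"delta_pos": [0.0116, -0.0095, 0], "yaw": 0},
    {"delta_pos": [0.0116, -0.0095, 0], "yaw": 0},
    {"delta_pos": [0.0116, -0.0095, 0], "yaw": 0},
    {"delta_pos": [0, 0, 0], "yaw": 0},
    {"delta_pos": [0, 0, 0], "yaw": 0},
  ],
)

```text
time_s: 5.18
tcp_pos: [0.6253, -0.1418, 0.1188]
tool_rot: [-179.8, 0.0, 50.9]
wrist_force: [-4.6, 3.2, 3.7]
opening: -0.0001
grasp_force: 2.8
```

Run:
```python
from cell import readout,capture
import cv2,numpy as np
s=readout.sense();w=capture("wrist")[120:360,200:600,::-1];d=capture("side")[190:330,340:480,::-1]
cv2.imwrite("pics/c4.png",np.hstack([w,cv2.resize(d,(240,240))]));print(s['tcp_pos'],s['wrist_force'])
```

```text
[ 0.62528095 -0.14180185  0.11884391] [-4.62832465  3.24946493  3.66243595]
```

View pics/c4.png

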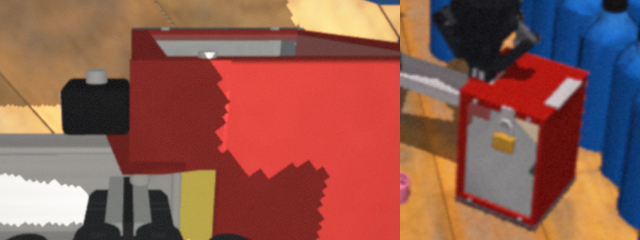

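The picture shows the fingers in the mouth at (130,200), the flap pushed open at (198,205), and a backward force of about 5 N. The cap can't be seen from here, so I'll compare the side window with its first picture in numbers.

Run:
```python
import cv2,numpy as np
from h import *
a=cv2.imread('pics/side0.png')[190:330,340:480].astype(int)
b=cv2.resize(cv2.imread('pics/c4.png')[:,400:],(140,140),interpolation=cv2.INTER_AREA).astype(int)
f=lambda m:(m.max(2)<60)
print('window cols 380-408, rows 255-305; gray every 4px: before / now')
for r in range(50,118,4): print(a[r,36:72:3].mean(1).astype(int), b[r,36:72:3].mean(1).astype(int))
t=np.array([.579*.776+.284*.6306,-.579*.6306+.284*.776]);print('t',t)
M=np.array([[.776,.6306],[-.6306,.776]])
for p in([.03,0,.05],[.08,0,.03],[.03,-.056,.05],[.1,-.056,.03],[.0,-.056,.1]):
    q=np.r_[M@p[:2]+t,p[2]];print(p,(proj('side',q)-[340,190]).round())
```

```text
window cols 380-408, rows 255-305; gray every 4px: before / now
[47 71 77 78 75 71 71 73 73 78 76 77] [93 74 74 74 74 72 76 71 72 73 73 69]
[58 64 74 72 74 77 70 75 71 78 71 76] [62 60 71 73 74 71 74 75 72 72 71 72]
[52 48 95 82 51 68 77 75 76 77 75 74] [54 49 90 83 52 70 74 73 71 73 78 73]
[ 50  62  76  78  71  56  53  50 175 134  80  71] [ 46  62  77  76  67  54  47  55 155 127  83  70]
[ 42  67  79  76  78  86 161 150 133 131 108  50] [ 48  63  77  76  75  84 121 119 131 131 107  53]
[ 47  67 112 127 143 134 169 170 166 179 127 155] [ 51  67 110 127 120 109 127 132 158 168 125 147]
[ 47 100 129 124 131 184 178 136 125 119 133 129] [ 48  95 124 125 126 125 128 129 120 123 131 129]
[ 46 100 129 125 128 132 130 149 144 128 129 131] [ 51  99 126 126 127 130 130 142 139 125 122 129]
[ 46 112 128 133 133 134 106 102  98 116 108 128] [ 50 108 127 129 130 129 107 101 100 115 113 128]
[ 41 119 134 131 130 134 119  94  97 102 106 129] [ 49 113 128 126 129 129 112  95  94  98 105 129]
[ 53 122 135 132 134 135 137 135 131 130 133 134] [ 50 115 129 129 128 130 134 132 129 121 127 131]
[ 51 125 128 132 136 139 133 131 133 133 130 131] [ 48 119 126 130 134 134 131 130 129 131 132 130]
[ 56 118 132 128 137 133 129 133 131 136 134 131] [ 50 115 127 127 132 131 130 130 131 132 132 132]
[ 53 120 126 129 132 136 126 131 137 136 131 132] [ 54 117 122 125 126 130 131 132 133 132 132 130]
[ 52 117 123 129 128 132 132 133 135 133 134 134] [ 56 114 119 124 123 128 132 133 134 130 130 129]
[ 55 118 118 118 127 125 128 131 131 135 133 132] [ 58 113 117 118 123 125 126 128 132 128 130 127]
[ 54  75  95 107 122 125 127 133 134 134 134 132] [ 55  76  93 105 118 122 124 128 129 132 132 127]
t [ 0.6283944 -0.1447334]
[0.03, 0, 0.05] [60. 88.]
[0.08, 0, 0.03] [ 82. 105.]
[0.03, -0.056, 0.05] [ 47. 103.]
[0.1, -0.056, 0.03] [ 79. 123.]
[0.0, -0.056, 0.1] [34. 77.]
```

jog_arm(
  increments=[
    {"delta_pos": [-0.0058, 0.0047, 0], "yaw": 0},
    {"delta_pos": [-0.0058, 0.0047, 0], "yaw": 0},
    {"delta_pos": [0, 0, 0], "yaw": 0},
    {"delta_pos": [0, 0, 0], "yaw": 0},
  ],
)

```text
time_s: 5.78
tcp_pos: [0.622, -0.1391, 0.1185]
tool_rot: [180.0, -0.0, 50.9]
wrist_force: [-0.4, 0.5, 0.9]
opening: 0.0001
grasp_force: 0.1
```

Run:
```python
from cell import readout,capture
import cv2,numpy as np
s=readout.sense();w=capture("wrist")[190:480,200:600,::-1];d=capture("side")[215:305,350:440,::-1]
cv2.imwrite("pics/c5.png",np.hstack([cv2.resize(w,(552,400)),cv2.resize(d,(248,400))]));print(s['tcp_pos'],s['wrist_force'])
```

```text
[ 0.6220047  -0.13910765  0.11853285] [-0.39542157  0.51105797  0.88457685]
```

View pics/c5.png

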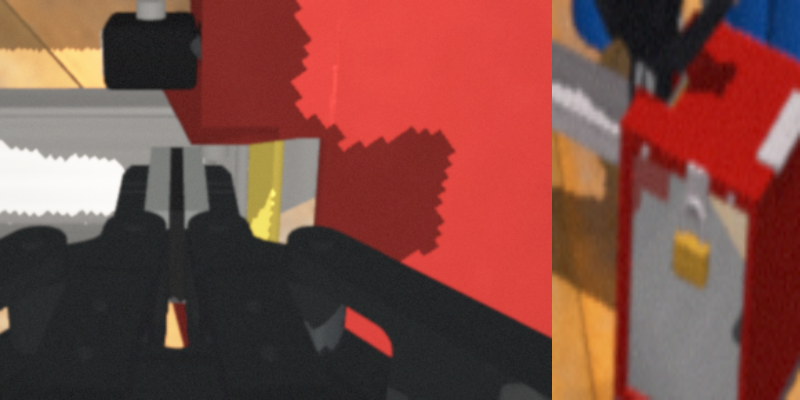

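The flap still rests against the fingers. A dark shape has appeared at the right edge of the side window (738,330), about (417,289) in the full image, probably the cap at the back of the bin. I'll check that against the first picture in numbers.

Run:
```python
import cv2
from cell import capture
a=cv2.imread('pics/side0.png').mean(2).astype(int);b=capture('side').mean(2).astype(int)
for r in range(278,302,3):print(a[r,410:424],b[r,410:424])
from h import *
M=np.array([[.776,.6306],[-.6306,.776]])
q=np.r_[M@[.083,0]+[.6284,-.1447],.03];print(proj('side',q))
```

```text
[127 131 131 133 135 130 131 133 126  93  61  48  47  46] [132 131 131 129 133 129 130 128 123  93  61  44  45  38]
[133 135 134 136 133 131 131 133 125  91  58  49  41  41] [134 127 133 128 128 131 129 129 122  89  53  47  43  40]
[134 138 133 130 134 130 130 125 113  80  54  52  39  44] [130 127 132 130 130 132 131 120 106  78  56  52  40  44]
[131 132 132 132 134 133 129 129 102  73  49  45  44  40] [129 128 133 130 130 123 101  75  59  52  53  48  39  43]
[133 135 131 133 131 130 129 123  94  67  50  45  39  38] [130 130 129 132 120  94  66  59  57  51  47  41  35  43]
[135 131 135 130 130 129 131 121  90  57  51  46  34  42] [132 129 128 132 128 131 126 112  85  56  47  38  40  38]
[133 129 136 131 134 133 126 106  77  55  47  44  47  39] [132 129 130 126 126 131 126 104  75  53  43  42  42  43]
[131 133 130 132 132 128 125  94  66  49  47  43  43  44] [128 128 129 129 130 127 121  89  65  51  40  43  45  38]
[423.49809753 295.11649195]
```

jog_arm(
  increments=[
    {"delta_pos": [-0.01, 0.0082, 0], "yaw": 0},
    {"delta_pos": [-0.01, 0.0082, 0], "yaw": 0},
    {"delta_pos": [-0.01, 0.0082, 0], "yaw": 0},
    {"delta_pos": [-0.01, 0.0082, 0], "yaw": 0},
    {"delta_pos": [-0.01, 0.0082, 0], "yaw": 0},
    {"delta_pos": [-0.01, 0.0082, 0], "yaw": 0},
    {"delta_pos": [-0.01, 0.0082, 0], "yaw": 0},
    {"delta_pos": [-0.01, 0.0082, 0], "yaw": 0},
    {"delta_pos": [0, 0, 0], "yaw": 0},
    {"delta_pos": [0, 0, 0], "yaw": 0},
  ],
)

```text
time_s: 7.18
tcp_pos: [0.59, -0.1128, 0.1186]
tool_rot: [180.0, -0.0, 50.9]
wrist_force: [0.2, 0.0, 0.0]
opening: 0.0002
grasp_force: 0.0
```

The new dark blob at the bin's back confirms the first cap is in. Next I lift and go behind the rear cap.

jog_arm(
  increments=[
    {"delta_pos": [0, 0, 0.04], "yaw": 0},
    {"delta_pos": [0, 0, 0.06], "yaw": 0},
    {"delta_pos": [0, 0, 0.06], "yaw": 0},
    {"delta_pos": [-0.0394, 0.032, 0], "yaw": 0},
    {"delta_pos": [-0.0394, 0.032, 0], "yaw": 0},
    {"delta_pos": [-0.0394, 0.032, 0], "yaw": 0},
    {"delta_pos": [-0.0394, 0.032, 0], "yaw": 0},
    {"delta_pos": [-0.0394, 0.032, 0], "yaw": 0},
    {"delta_pos": [-0.0394, 0.032, 0], "yaw": 0},
    {"delta_pos": [0, 0, 0], "yaw": 0},
    {"delta_pos": [0, 0, 0], "yaw": 0},
  ],
)

```text
time_s: 8.55
tcp_pos: [0.4959, -0.0361, 0.1829]
tool_rot: [179.9, -0.0, 50.9]
wrist_force: [-0.5, -0.2, 0.9]
opening: -0.0001
grasp_force: 0.0
```

```bash
cat >> h.py <<'E'
def wproj(s,p):
    c=calibration('wrist');T=c['tool_from_camera'];Rt=R.from_euler('xyz',s['tool_rot'],degrees=True).as_matrix()
    q=c['K']@(T[:3,:3].T@(Rt.T@(np.array(p)-s['tcp_pos'])-T[:3,3]));return q[:2]/q[2]
M=np.array([[.776,.6306],[-.6306,.776]])
box=lambda x,y,z:np.r_[M@[x,y]+[.6284,-.1447],z]
E
python3 - <<'E'
from h import *
import cv2
from cell import readout,capture
s=readout.sense();w=capture('wrist');cv2.imwrite('pics/w6.png',w[:,:,::-1])
h=cv2.cvtColor(w,cv2.COLOR_RGB2HSV);y=cv2.inRange(h,(22,150,80),(34,255,255));ys,xs=np.nonzero(y)
print(s['tcp_pos'],'lane s',M.T@s['tcp_pos'][:2])
print('yellow',len(xs),xs.min() if len(xs) else 0,xs.max() if len(xs) else 0,np.median(xs),np.median(ys))
print('flap top shut',wproj(s,box(.0014,0,.137)),'bot',wproj(s,box(.0035,0,.117)),'rear top',wproj(s,box(-.133,0,.136)))
g=w.max(2);u,v=wproj(s,box(-.133,0,.136)).astype(int);print(g[v,u-50:u+60:5])
E
```

```text
[ 0.49589501 -0.03610566  0.18285411] lane s [0.40758275 0.2846934 ]
yellow 0 0 0 nan nan
flap top shut [686.21912703 274.52966819] bot [658.80703634 261.58065889] rear top [407.78602162 273.95573129]
[253 253 253  65  62  60  62  60  59  70  59  58  59  60  20  45  79 251
 251 251 250 250]
  return _methods._mean(a, axis=axis, dtype=dtype,
  ret = ret.dtype.type(ret / rcount)
```

jog_arm(
  increments=[
    {"delta_pos": [0, 0, -0.04], "yaw": 0},
    {"delta_pos": [0, 0, -0.06], "yaw": 0},
    {"delta_pos": [0, 0, -0.04], "yaw": 0},
    {"delta_pos": [0, 0, -0.02], "yaw": 0},
    {"delta_pos": [0, 0, 0], "yaw": 0},
    {"delta_pos": [0, 0, 0], "yaw": 0},
    {"delta_pos": [0.0116, -0.0095, 0], "yaw": 0},
    {"delta_pos": [0.0116, -0.0095, 0], "yaw": 0},
    {"delta_pos": [0.0116, -0.0095, 0], "yaw": 0},
    {"delta_pos": [0.0116, -0.0095, 0], "yaw": 0},
    {"delta_pos": [0.0116, -0.0095, 0], "yaw": 0},
    {"delta_pos": [0.0116, -0.0095, 0], "yaw": 0},
  ],
)

```text
time_s: 10.1
tcp_pos: [0.5234, -0.059, 0.1185]
tool_rot: [-180.0, 0.0, 50.9]
wrist_force: [-0.8, -0.1, 0.4]
opening: -0.0002
grasp_force: 0.1
```

jog_arm(
  increments=[
    {"delta_pos": [0.0116, -0.0095, 0], "yaw": 0},
    {"delta_pos": [0.0116, -0.0095, 0], "yaw": 0},
    {"delta_pos": [0.0116, -0.0095, 0], "yaw": 0},
    {"delta_pos": [0.0116, -0.0095, 0], "yaw": 0},
    {"delta_pos": [0.0116, -0.0095, 0], "yaw": 0},
    {"delta_pos": [0.0116, -0.0095, 0], "yaw": 0},
    {"delta_pos": [0.0116, -0.0095, 0], "yaw": 0},
    {"delta_pos": [0.0116, -0.0095, 0], "yaw": 0},
    {"delta_pos": [0.0116, -0.0095, 0], "yaw": 0},
    {"delta_pos": [0.0116, -0.0095, 0], "yaw": 0},
    {"delta_pos": [0.0116, -0.0095, 0], "yaw": 0},
    {"delta_pos": [0.0116, -0.0095, 0], "yaw": 0},
  ],
)

```text
time_s: 11.6
tcp_pos: [0.5791, -0.1046, 0.1185]
tool_rot: [180.0, -0.0, 50.9]
wrist_force: [0.7, -0.9, 0.1]
opening: -0.0003
grasp_force: 0.0
```

Run:
```python
from h import *
import cv2
from cell import readout,capture
s=readout.sense();w=capture('wrist');cv2.imwrite('pics/w7.png',w[:,:,::-1])
h=cv2.cvtColor(w,cv2.COLOR_RGB2HSV);y=cv2.inRange(h,(22,150,80),(34,255,255));ys,xs=np.nonzero(y)
S=M.T@s['tcp_pos'][:2];print(s['tcp_pos'],'lane s',S,'x',S[0]-.579)
print('yellow',len(xs),np.percentile(xs,[2,50,98]),np.percentile(ys,[2,50,98]))
print('flap shut top/bot left end',wproj(s,box(.0014,.024,.137)),wproj(s,box(.0035,.024,.117)))
u,v=wproj(s,box(S[0]-.579+.0285,.008,.136)).astype(int);print(u,v,w.max(2)[v,u-60:u+70:6])
```

```text
[ 0.57913028 -0.10462466  0.11853423] lane s [0.5153814  0.28401082] x -0.06361859837913875
yellow 1996 [493. 506. 518.] [278. 328. 381.]
flap shut top/bot left end [533.91925909 270.95992362] [513.46566725 252.54807464]
415 315 [ 39  33  33  28  27  25  44  42  40  39  40  30  40  37  40  35 207 250
 250 249 249 174]
```

The flap has fallen shut and the rear cap is at the fingers. I'll push it through.

jog_arm(
  increments=[
    {"delta_pos": [0.0116, -0.0095, 0], "yaw": 0},
    {"delta_pos": [0.0116, -0.0095, 0], "yaw": 0},
    {"delta_pos": [0.0116, -0.0095, 0], "yaw": 0},
    {"delta_pos": [0.0116, -0.0095, 0], "yaw": 0},
    {"delta_pos": [0.0116, -0.0095, 0], "yaw": 0},
    {"delta_pos": [0.0116, -0.0095, 0], "yaw": 0},
    {"delta_pos": [0.0116, -0.0095, 0], "yaw": 0},
    {"delta_pos": [0.0116, -0.0095, 0], "yaw": 0},
    {"delta_pos": [0.0116, -0.0095, 0], "yaw": 0},
    {"delta_pos": [0.0058, -0.0047, 0], "yaw": 0},
    {"delta_pos": [0, 0, 0], "yaw": 0},
    {"delta_pos": [0, 0, 0], "yaw": 0},
  ],
)

```text
time_s: 13.15
tcp_pos: [0.6228, -0.1404, 0.1185]
tool_rot: [-180.0, 0.0, 50.9]
wrist_force: [-1.0, 0.1, -0.5]
opening: 0.0002
grasp_force: 0.0
```

Run:
```python
from h import *
import cv2
from cell import readout,capture
s=readout.sense();b=capture('side');cv2.imwrite('pics/s8.png',b[:,:,::-1]);a=cv2.imread('pics/side0.png').mean(2);b=b.mean(2)
S=M.T@s['tcp_pos'][:2];print(S,s['wrist_force'])
d=(a-b)[255:310,376:424]>30;ys,xs=np.nonzero(d);print(len(xs),[(x+376,y+255) for x,y in zip(xs,ys)][:60])
```

```text
[0.57177663 0.28380819] [-1.03239342  0.13092933 -0.53082143]
357 [(np.int64(393), np.int64(255)), (np.int64(394), np.int64(255)), (np.int64(395), np.int64(255)), (np.int64(396), np.int64(255)), (np.int64(393), np.int64(256)), (np.int64(394), np.int64(256)), (np.int64(395), np.int64(256)), (np.int64(393), np.int64(257)), (np.int64(394), np.int64(257)), (np.int64(395), np.int64(257)), (np.int64(396), np.int64(257)), (np.int64(397), np.int64(257)), (np.int64(393), np.int64(258)), (np.int64(394), np.int64(258)), (np.int64(395), np.int64(258)), (np.int64(396), np.int64(258)), (np.int64(397), np.int64(258)), (np.int64(398), np.int64(258)), (np.int64(394), np.int64(259)), (np.int64(395), np.int64(259)), (np.int64(396), np.int64(259)), (np.int64(397), np.int64(259)), (np.int64(389), np.int64(260)), (np.int64(390), np.int64(260)), (np.int64(392), np.int64(260)), (np.int64(393), np.int64(260)), (np.int64(394), np.int64(260)), (np.int64(395), np.int64(260)), (np.int64(396), np.int64(260)), (np.int64(397), np.int64(260)), (np.int64(389), np.int64(261)), (np.int64(390), np.int64(261)), (np.int64
[... 186 characters left out ...]
.int64(390), np.int64(262)), (np.int64(391), np.int64(262)), (np.int64(392), np.int64(262)), (np.int64(393), np.int64(262)), (np.int64(394), np.int64(262)), (np.int64(395), np.int64(262)), (np.int64(391), np.int64(263)), (np.int64(392), np.int64(263)), (np.int64(393), np.int64(263)), (np.int64(394), np.int64(263)), (np.int64(395), np.int64(263)), (np.int64(390), np.int64(264)), (np.int64(391), np.int64(264)), (np.int64(392), np.int64(264)), (np.int64(393), np.int64(264)), (np.int64(394), np.int64(264)), (np.int64(389), np.int64(265)), (np.int64(390), np.int64(265)), (np.int64(391), np.int64(265)), (np.int64(392), np.int64(265)), (np.int64(390), np.int64(266)), (np.int64(391), np.int64(266))]
```

Run:
```python
import cv2,numpy as np
a=cv2.imread('pics/side0.png').mean(2);b=cv2.imread('pics/s8.png').mean(2)
D=(a-b>30).astype(np.uint8);D[:255]=0;D[315:]=0;D[:,:374]=0;D[:,425:]=0
n,l,st,c=cv2.connectedComponentsWithStats(D)
for i in range(1,n):
    if st[i,4]>5:print(st[i],c[i].round(),b[l==i].mean().round())
x=cv2.imread('pics/s8.png')[215:315,355:455];cv2.imwrite('pics/s8c.png',cv2.resize(x,(600,600),interpolation=cv2.INTER_CUBIC))
```

```text
[389 255  10  12  60] [393. 260.] 124.0
[400 277  20  21 297] [410. 287.] 64.0
```

View pics/s8c.png

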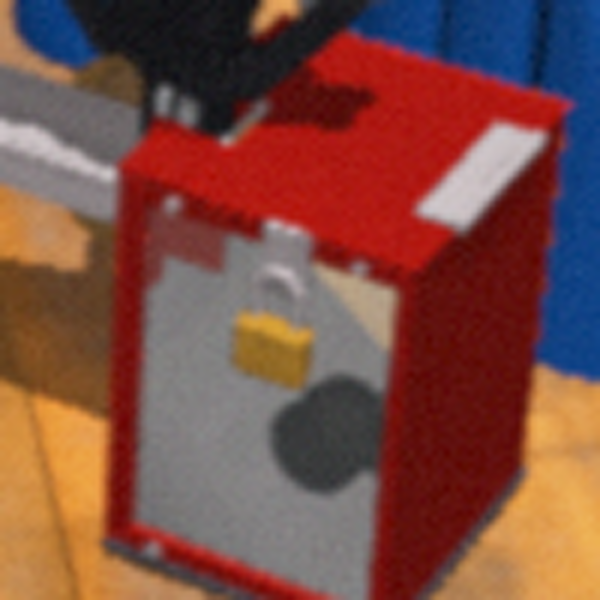

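The side window now shows a large dark shape at (330,435) where only a small one was, so both caps are in the bin. I'll draw straight back, then lift clear.

jog_arm(
  increments=[
    {"delta_pos": [-0.01, 0.0082, 0], "yaw": 0},
    {"delta_pos": [-0.01, 0.0082, 0], "yaw": 0},
    {"delta_pos": [-0.01, 0.0082, 0], "yaw": 0},
    {"delta_pos": [-0.01, 0.0082, 0], "yaw": 0},
    {"delta_pos": [-0.01, 0.0082, 0], "yaw": 0},
    {"delta_pos": [-0.01, 0.0082, 0], "yaw": 0},
    {"delta_pos": [-0.02, 0.0164, 0], "yaw": 0},
    {"delta_pos": [-0.02, 0.0164, 0], "yaw": 0},
    {"delta_pos": [-0.02, 0.0164, 0], "yaw": 0},
    {"delta_pos": [0, 0, 0], "yaw": 0},
    {"delta_pos": [0, 0, 0.03], "yaw": 0},
    {"delta_pos": [0, 0, 0.06], "yaw": 0},
  ],
)

```text
time_s: 14.7
tcp_pos: [0.5748, -0.1012, 0.1548]
tool_rot: [-179.9, 0.0, 50.9]
wrist_force: [-0.6, -0.4, 0.5]
opening: -0.0001
grasp_force: 0.0
```

jog_arm(
  increments=[
    {"delta_pos": [0, 0, 0.08], "yaw": 0},
    {"delta_pos": [0, 0, 0.08], "yaw": 0},
    {"delta_pos": [0, 0, 0.08], "yaw": 0},
    {"delta_pos": [0, 0, 0], "yaw": 0},
    {"delta_pos": [0, 0, 0], "yaw": 0},
    {"delta_pos": [0, 0, 0], "yaw": 0},
    {"delta_pos": [0, 0, 0], "yaw": 0},
    {"delta_pos": [0, 0, 0], "yaw": 0},
  ],
)

```text
time_s: 15.7
tcp_pos: [0.5748, -0.1011, 0.25]
tool_rot: [-179.9, 0.0, 50.9]
wrist_force: [0.3, 0.1, -0.1]
opening: 0.0
grasp_force: 0.0
```

Run:
```python
from h import *
import cv2
from cell import readout,capture
s=readout.sense();w=capture('wrist')
p=np.load('w1.npz');s1=dict(tcp_pos=p['p'],tool_rot=p['r'])
def yel(im,s):
    q=wproj(s,box(.002,0,.127));u,v=q.astype(int)
    y=cv2.inRange(cv2.cvtColor(im,cv2.COLOR_RGB2HSV),(22,150,80),(34,255,255));y[:,:max(u-40,0)]=0;y[:,u+40:]=0;y[:v-50]=0;y[v+50:]=0
    ys,xs=np.nonzero(y);print(s['tcp_pos'],len(xs),'width',np.percentile(xs,[5,95])-q[0],'height',np.percentile(ys,[5,95])-q[1])
yel(cv2.imread('pics/w1.png')[:,:,::-1].copy(),s1);yel(w,s)
for x in np.arange(-.19,-.01,.015):
    u,v=wproj(s,box(x,0,.11)).astype(int);print(w[v,u].max(),end=' ')
```

```text
[ 0.55973585 -0.09099467  0.2500072 ] 336 width [-7.997463 -0.747463] height [-27.92139259  30.07860741]
[ 0.57475102 -0.1010531   0.24997287] 205 width [-6.49128507 -1.49128507] height [-26.50609876  29.29390124]
239 240 242 244 247 249 250 252 253 254 253 253
```

The lane is empty, the flap hangs as it did at the start, and the arm is clear of everything.

```bash
python3 -c "
from cell import workorder;print(workorder.hand_in())"
```

```text
the job is handed in; nothing more can be done
None
```

The job is handed in at about 16 s of robot time: both caps were pushed into the reject box, front one first, the flap fell shut after each, and nothing else was moved.

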